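# Turn an agar plate over into the incubator tray

### The arm

A 6-joint arm with a two-finger parallel gripper is mounted at the origin on a cart in front of the work surface, level with it; the furniture and walls round the work are solid. World frame = base frame: x ahead of the robot, y to its left, z up, the work surface at z = 0. Lengths are in mm, angles in rad, forces in N, time in s.
With the tool pointing down it reaches from about 350 to 975 mm from the base axis. Payload 7.1 kg.
Tool frame: the origin (TCP) lies between the finger pads; the fingertips stand 14 mm ahead of it and the grasp point (between the pads) lies 5 mm behind it (ctrl.tcp_to_tips is the distance from the TCP to the fingertips, in mm); z points along the fingers, y is the line along which they close (so a half turn about z gives the same grasp; the last joint's range is limited). The gripper opens to 88 mm and grips with 3 to 60 N. Pads are 20 mm wide; open, the fingers measure 115 mm over their backs; the gripper's body (75 mm by 178 mm) begins 61 mm behind the grasp point.
Start: joints at [-1.276, 0.423, 1.63, -0, 1.089, -0.019], TCP at [192.94, -594.457, 236.675] pointing down, gripper open.
Joint ranges: [-3, 3], [-0.9, 2.11], [0.09, 2.58], [-1.31, 4.45], [0.11, 2.69], [-2.54, 2.54]. Speed limits (rad/s): [2.39, 2.39, 3.01, 3.14, 3.14, 3.14].

### API

Orientations are given as a rotation vector (axis times angle).
In Python, from workcell import ctrl gives the robot as it stands.
- The arm moves only by the tool apply_moves, never from a script. Its argument "series" is a list that holds one entry, the list of rows, each a list of 7 numbers: the shift along the tool's x, y, z in cm, then the turn, a rotation vector about the tool's x, y, z in degrees, then the opening, from 0 (shut) to 1 (fully open). A call has 1 to 12 rows; each row shifts and turns the commanded pose from where the row before left it, along the tool's axes as they then stand; what a row does not reach is not made up. A row lasts 1/10 s, in which the tool goes at most 50 mm and 8.59 degrees, less where a joint would pass 70% of its speed; a pose out of reach is approached as far as the arm can. A call with a gripper value outside its range is refused whole. The fingers move at their own pace and stop on an object; the grip force is fixed at half the most. Time passes only in rows, so rows that do not move let the fingers close. It gives the time, the measured TCP pose, the force and the opening at its end, in the units of the state.
- ctrl.get_obs(): the state, without advancing time (a new reading comes with each control period).
- ctrl.get_image(name): name is "scene" or "top"; returns a dict with "img" (420x560x3 uint8, blue, green, red), "K" (3x3 intrinsics, pixels), "dist" ([k1, k2, p1, p2, k3] as OpenCV has them; the pictures are not rectified), "cam_to_world" (4x4, takes a point from camera to world coordinates). Camera axes: x right, y down, z forward; pixel columns grow to the right and rows downward; lengths in mm; the calibration is good to about 2 mm. A picture is of the moment at which its call begins. There is no depth.
- ctrl.close_job(): hands the job in, once; it reports no verdict.
The state is a dict: "t": time; "qpos": joint angles; "qvel": joint speeds; "joint_torque": joint torques, N m; "ee_pos": TCP position; "orientation": TCP orientation; "ft_force": force on the tool from outside, world axes, zero at the start; "moment": the same for the moment, N m; "width": finger opening in mm.
Only numpy, scipy, OpenCV 4.12 (cv2) and the standard library are available. Lean on these libraries where they do the work, as an engineer would, in place of code of your own. Each camera call takes 0.05 s, during which the arm holds its last target. There are 200 camera calls.

### The job

Agar plates go into the incubator upside down. Using only gentle pushes of the fingertips, without pinching the plate or picking it up, slide the right-way-up plate in front of the steel tray against the middle of the tray's low front lip, then push its near edge up and over so that it tips up on the lip and turns right over into the tray. Finally push it, lying flat upside down, back against the tray's rear wall between the two plates already there, leave those two where they are, and take the fingers away.

Things in the scene. Friction and masses are not known exactly. Their poses are not given: they have to be found in the camera images.
- plate: Agar plate to turn over: clear round petri dish, smooth beige agar, lid and base held together, 57 mm across, 14 mm high, about 30 g; lid wall (57 mm) from 4 to 14 mm up, base 52 mm across. Origin: centre of the underside (agar side); z axis: from there to the lid, up at first, down once turned over. Starts flat on the bench 17 to 52 mm clear of the lip, its centre up to 35 mm off the middle.
- plate_left: Agar plate of the same size, already upside down in the tray (its dotted beige underside on top), touching or nearly touching the rear wall, about 68 mm from the middle on the tray's +y side. Origin: centre of that underside, now on top. Loose; leave it there.
- plate_right: Agar plate of the same size, already upside down in the tray (its dotted beige underside on top), touching or nearly touching the rear wall, about 68 mm from the middle on the tray's -y side. Origin: centre of that underside, now on top. Loose; leave it there.
- tray: Steel tray that does not shift, 100 mm deep (x), 212 mm wide (y), wire handles at the ends. Origin: centre of the underside, on the bench. x: horizontal, from front lip to rear wall, away from the robot; y: along the lip to the left. Floor 4 mm up. Front lip 4 mm thick, 9 mm high, outer face at x = -0.0505. Rear wall 20 mm high, inner face at x = +0.0465. Sides 9 mm high in front, 20 mm behind.
- lip (a point): Middle of the front lip: top of its rolled edge, at the outer face, 9 mm above the bench. The plate's far edge catches here. The plate is rough: a fingertip pressed lightly against its near side drags that side up as it rises, and forward on top once it stands on edge; 10 to 30 degrees past upright it falls over into the tray.
- bay (a point): Middle of the free place, on the tray floor: here lies the centre of the plate when it touches the rear wall midway between the other two. About 10 mm are free there on either side of it.
Things that resemble listed ones, but are neither listed nor needed, are in the scene too. What is shaped like the plate but blue or green is not meant.

How it is judged (in metres and radians):
On the way, in this order (a step that is already met when the one before it is completed fails the run):
1. the plate, still flat and right way up on the bench, has been pushed up to the front lip (x of plate in the frame of tray between -0.083 and -0.06 m and y of plate in the frame of tray between -0.025 and 0.025 m and angle between plate's own z axis and vertical below 0.3 rad), for 0.1 s.
2. the plate stands tipped up on its far edge at the lip (angle between plate's own z axis and vertical between 0.9 and 2 rad and x of plate in the frame of tray between -0.09 and -0.01 m), for 0.05 s.
3. the plate has turned over and lies upside down, leaning on the lip or flat in the tray (angle between plate's own z axis and vertical above 2.7 rad and x of plate in the frame of tray above -0.05 m and linear speed of plate below 0.05 m/s), for 0.1 s.
At the end, for the whole second after the job is handed in: The plate lies at rest upside down (within 5 degrees) and flat on the tray floor, within 6 mm of the rear wall, its centre within 14 mm of the middle of the free place along the wall; the other two plates are within 10 mm of where they lay (angle between plate's own z axis and vertical above 3.05 rad and z of plate in the frame of tray below 0.021 m and x of plate in the frame of tray between 0.012 and 0.022 m and y of plate in the frame of tray between -0.014 and 0.014 m and linear speed of plate below 0.01 m/s and distance of each of plate_left, plate_right from where it was at the start of the episode below 0.01 m); the robot touches nothing.
It fails at once if the plate is lifted: its origin is more than 50 mm above the bench (height (world z) of plate above 0.05 m).
It fails at once if the plate is lifted flat: origin over 28 mm above the bench, less than 25 degrees from right way up (angle between plate's own z axis and vertical below 0.43 rad and height (world z) of plate above 0.028 m).
It fails at once if the plate is lifted flat: origin over 48 mm above the bench, less than 25 degrees from upside down (angle between plate's own z axis and vertical above 2.7 rad and height (world z) of plate above 0.048 m).
It fails at once if the plate is pinched or pressed with more than 25 N (contact force between the fingers and plate above 25 N).
It fails at once if one of the plates already in the tray is shifted by more than 20 mm or tipped (distance of any of plate_left, plate_right from where it was at the start of the episode above 0.02 m or angle between any of plate_left, plate_right's own z axis and vertical below 2.7 rad).
It also fails if it takes over 69 s, if anything falls off the work surface, if the arm or the gripper's body presses on something with over 40 N, if the wrist force passes 120 N, or if a joint passes its speed limit or range.

## Working session

There is one attempt and no reset: what is moved stays moved. The work goes in short steps, Python scripts to look and compute and a tool call to move; the robot and the scene stay as the last step left them, time stands still between calls to the robot, and variables do not carry over. Pictures are saved under pics/ and viewed, on a budget of 10 in all, crops included, one or two more only if the job needs it, and the job is handed in when it is done.

Besides the shell and the picture viewer there is one more tool, called after "Emit:" as name(argument=value, ...) on one line, values as JSON. apply_moves: Moves the arm, as the interface text tells. Its arguments: {"type":"object","properties":{"series":{"type":"array","items":{"type":"array","items":{"type":"array","items":{"type":"number"}}}}},"required":["series"]}

```bash
mkdir -p pics; ls; cat > h.py <<'E'
import numpy as np, cv2
from workcell import ctrl
from scipy.spatial.transform import Rotation as R
def snap(cam,name=None):
    d=ctrl.get_image(cam)
    if name: cv2.imwrite('pics/'+name,d['img'])
    return d
def ray(d,px,z):
    p=cv2.undistortPoints(np.array([[px]],float),np.array(d['K'],float),np.array(d['dist'],float))[0,0]
    T=np.array(d['cam_to_world'],float); v=T[:3,:3]@[p[0],p[1],1]; o=T[:3,3]
    return o+v*(z-o[2])/v[2]
def proj(d,P):
    T=np.linalg.inv(np.array(d['cam_to_world'],float))
    return cv2.projectPoints(np.array(P,float).reshape(-1,3),cv2.Rodrigues(T[:3,:3])[0],T[:3,3],np.array(d['K'],float),np.array(d['dist'],float))[0][:,0]
E
python3 - <<'E'
from h import *
a=snap('top','t0.png');b=snap('scene','s0.png')
for d in(a,b): print(np.round(d['K'],1).tolist(),np.round(d['cam_to_world'],2).tolist())
print(ctrl.get_obs())
E
```

```text
pics
[[402.6, 0.0, 278.4], [0.0, 402.6, 201.9], [0.0, 0.0, 1.0]] [[-0.02, -0.99, 0.15, 451.6], [-1.0, 0.02, 0.03, 121.84], [-0.03, -0.15, -0.99, 882.59], [0.0, 0.0, 0.0, 1.0]]
[[483.5, 0.0, 281.4], [0.0, 483.5, 212.2], [0.0, 0.0, 1.0]] [[-0.79, -0.53, 0.29, 306.94], [-0.61, 0.71, -0.36, 411.29], [-0.01, -0.46, -0.89, 798.05], [0.0, 0.0, 0.0, 1.0]]
{'t': 0.1, 'qpos': array([-1.27599993e+00,  4.23785916e-01,  1.63057466e+00,  1.21528558e-05,
        1.08856291e+00, -1.90061959e-02]), 'qvel': array([-6.66781453e-04, -1.14866546e-03, -2.50621497e-03,  9.11715917e-04,
       -1.43575887e-03,  4.68547998e-05]), 'joint_torque': array([ 2.33094329e-05, -5.45616674e+01, -2.74324071e+01,  6.45367918e-02,
        1.88168086e-02,  6.44041620e-07]), 'ee_pos': array([ 192.81523059, -594.03614729,  235.98127103]), 'orientation': array([-3.10169994e+00, -4.90685029e-01,  2.70491326e-04]), 'ft_force': array([ 0.61997384,  0.01126029, -0.46070517]), 'moment': array([-0.01173639,  0.00359646,  0.01935543]), 'width': 87.98765178962759}
```

View pics/t0.png

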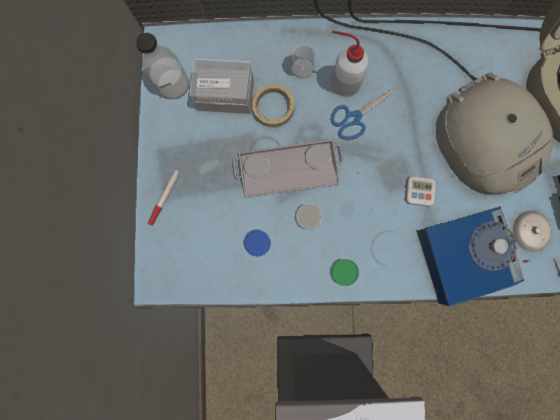

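View pics/s0.png

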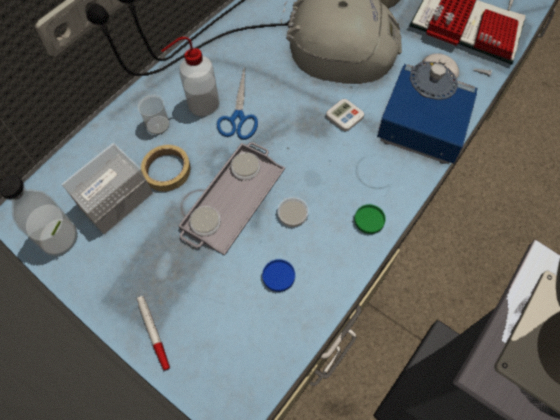

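Top view: loose plate at (308,217), tray corners roughly (238,160), (338,145), (338,184), (243,195), its plates at (257,166) and (318,156). In the scene view: plate (292,212), tray around (232,198). Blue and green lookalikes are near the plate. I'll look at it enlarged.

```bash
python3 - <<'E'
from h import *
a=cv2.imread('pics/t0.png')[130:240,225:350];b=cv2.imread('pics/s0.png')[135:260,170:320]
A=cv2.resize(a,None,fx=4.6,fy=4.6,interpolation=cv2.INTER_CUBIC)
cv2.imwrite('pics/t0c.png',cv2.resize(a,None,fx=5.4,fy=5.4,interpolation=cv2.INTER_CUBIC))
for n,(u,v) in dict(bench=(290,250),tray=(290,175),plate=(308,217),pl=(257,166)).items():
    print(n,cv2.imread('pics/t0.png')[v,u],cv2.cvtColor(cv2.imread('pics/t0.png'),cv2.COLOR_BGR2HSV)[v,u])
E
```

```text
bench [167 157 142] [102  38 167]
tray [137 138 148] [  3  19 148]
plate [136 142 146] [ 18  17 146]
pl [137 142 148] [ 14  19 148]
```

View pics/t0c.png

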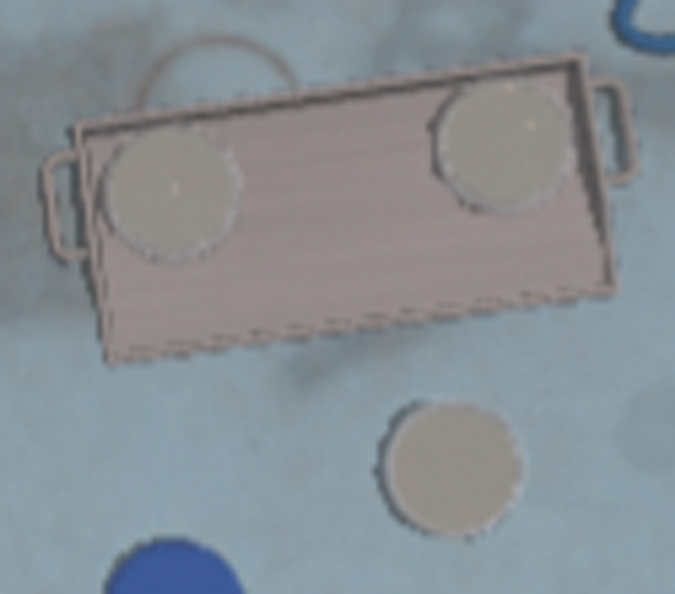

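Enlarged view: the front lip's outer edge runs from crop (108,361) to (614,292), the rear wall's top from (75,125) to (585,55), and the plate's centre is at about (453,468). The tray's middle is clear.

```bash
cat >> h.py <<'E'
def beige(d,box,warm=5):
    x0,y0,x1,y1=box; m=np.zeros(d['img'].shape[:2],np.uint8)
    im=d['img'].astype(int); m[y0:y1,x0:x1]=((im[...,2]-im[...,0])[y0:y1,x0:x1]>-5)*255
    n,l,s,c=cv2.connectedComponentsWithStats(m); return (l==1+np.argmax(s[1:,4])).astype(np.uint8)*255
E
python3 - <<'E'
from h import *
c=lambda u,v:(225+(u+.5)/5.4-.5,130+(v+.5)/5.4-.5)
a=snap('top');b=snap('scene')
fl,fr=ray(a,c(108,361),9),ray(a,c(614,292),9)
bl,br=ray(a,c(75,125),20),ray(a,c(585,55),20)
print('front',fl,fr,np.linalg.norm(fr-fl),'rear',bl,br,np.linalg.norm(br-bl))
for q in(fr-fl,br-bl): print('yaw',np.degrees(np.arctan2(q[1],q[0]))+90)
print('depth',np.linalg.norm((fl+fr-bl-br)[:2]/2))
def ell(d,box,z):
    m=beige(d,box);k=max(cv2.findContours(m,0,1)[0],key=cv2.contourArea)
    P=np.array([ray(d,p,z)[:2] for p in k[:,0]],np.float32); e=cv2.minEnclosingCircle(P); M=P.mean(0)
    mo=cv2.moments(m,True); return ray(d,(mo['m10']/mo['m00'],mo['m01']/mo['m00']),z)[:2],e
print('plate top',ell(a,(285,195,332,240),9)); print('plate scene',ell(b,(272,190,315,232),9))
# tray corners in scene by rectangle
m=beige(b,(172,135,290,262)); k=max(cv2.findContours(m,0,1)[0],key=cv2.contourArea)
print(cv2.minAreaRect(k), 'proj of top-derived corners in scene', proj(b,[fl,fr,bl,br]).round(1).tolist())
s=b['img'].copy()
for p in proj(b,[fl,fr,bl,br]): cv2.circle(s,tuple(np.int32(p.round())),1,(0,0,255),-1)
cv2.imwrite('pics/sc.png',cv2.resize(s[135:260,170:320],None,fx=4.5,fy=4.5,interpolation=cv2.INTER_CUBIC))
E
```

```text
front [595.44864839 218.51104587   9.        ] [618.9708458   11.27983385   9.        ] 208.56190689426342 rear [692.22619758 230.29710529  20.        ] [716.24943945  20.17131651  20.        ] 211.49459393031194
yaw 6.4757572430607695
yaw 6.522188100397145
depth 97.5773376857518
plate top (array([547.85592905,  78.95315058]), ((547.9169921875, 79.10264587402344), 26.459083557128906))
plate scene (array([547.59948841,  80.06956737]), ((548.0953979492188, 79.96357727050781), 28.737743377685547))
((225.18478393554688, 197.07159423828125), (64.20406341552734, 125.62081146240234), 35.21759033203125) proj of top-derived corners in scene [[223.7, 253.3], [284.0, 167.5], [178.3, 225.7], [242.0, 142.6]]
```

View pics/sc.png

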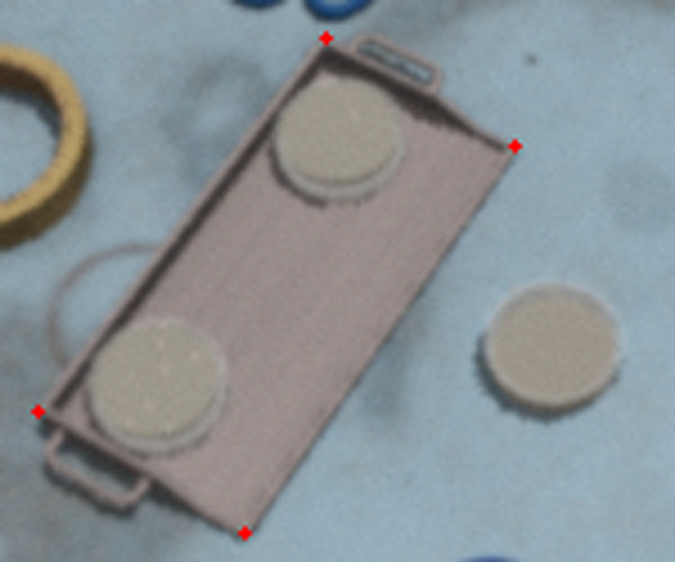

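Corners from the two views agree within 2 mm. Tray yaw is 6.5°, the lip's middle is near (606.5, 114.5) and the plate is at (547.8, 79.4), so about 34 mm clear of the lip and 28 mm off to -y. First I'll set the fingers as a cradle behind the plate, heading 49°.

```bash
cat >> h.py <<'E'
def go(tgt,heading=None):
    o=ctrl.get_obs(); Rm=R.from_rotvec(o['orientation']).as_matrix()
    print('t',round(o['t'],2),'pos',o['ee_pos'].round(1),'w',round(o['width'],1),'F',o['ft_force'].round(2),'head',np.degrees(np.arctan2(Rm[1,0],Rm[0,0])).round(2),'z',Rm[:,2].round(3))
    print('shift tool cm',(Rm.T@(np.array(tgt,float)-o['ee_pos'])/10).round(2))
E
python3 -c "
from h import *
go([508.4,34.1,150],49); print(ctrl.tcp_to_tips)"
```

```text
t 0.2 pos [ 192.8 -594.1  236.2] w 87.7 F [ 0.1   0.38 -0.19] head 17.98 z [-0.     0.001 -1.   ]
shift tool cm [ 49.41 -50.01   8.67]
14.0
```

Emit:
apply_moves(series=[[[3.1, -3.1, 0, 0, 0, 0, 0.4], [3.1, -3.1, 0, 0, 0, 0, 0.4], [3.1, -3.1, 0, 0, 0, 0, 0.4], [3.1, -3.1, 0, 0, 0, 0, 0.4], [3.1, -3.1, 0, 0, 0, 0, 0.4], [3.1, -3.1, 0, 0, 0, 0, 0.4], [3.1, -3.1, 0, 0, 0, 0, 0.4], [3.1, -3.1, 0, 0, 0, 0, 0.4], [3.1, -3.1, 0, 0, 0, 0, 0.4], [3.1, -3.1, 0, 0, 0, 0, 0.4], [3.1, -3.1, 0, 0, 0, 0, 0.4], [3.1, -3.1, 0, 0, 0, 0, 0.4]]])

```text
t: 1.4
ee_pos: [432.4, -124.1, 236.8]
orientation: [3.103, 0.491, 0.001]
ft_force: [1.5, -0.8, -0.2]
width: 35.0
```

Emit:
apply_moves(series=[[[3.1, -3.1, 2, 0, 0, 0, 0.4], [3.1, -3.1, 2, 0, 0, 0, 0.4], [3.1, -3.1, 2, 0, 0, 0, 0.4], [3.1, -3.2, 2, 0, 0, 0, 0.4], [0, 0, 0, 0, 0, -7.75, 0.4], [0, 0, 0, 0, 0, -7.75, 0.4], [0, 0, 0, 0, 0, -7.75, 0.4], [0, 0, 0, 0, 0, -7.75, 0.4], [0, 0, 0, 0, 0, 0, 0.4], [0, 0, 0, 0, 0, 0, 0.4]]])

```text
t: 2.4
ee_pos: [511.3, 31.4, 156.7]
orientation: [-2.861, -1.297, 0.0]
ft_force: [0.2, -0.5, 0.2]
width: 35.2
```

```bash
python3 -c "
from h import *
go([508.4,34.1,21])"
```

```text
t 2.4 pos [511.3  31.4 156.7] w 35.2 F [ 0.21 -0.49  0.19] head 48.77 z [-0. -0. -1.]
shift tool cm [ 0.02 -0.4  13.57]
```

Emit:
apply_moves(series=[[[0, -0.4, 4, 0, 0, 0, 0.4], [0, 0, 4, 0, 0, 0, 0.4], [0, 0, 3.5, 0, 0, 0, 0.4], [0, 0, 2, 0, 0, 0, 0.4], [0, 0, 0, 0, 0, 0, 0.4], [0.8, 0, 0, 0, 0, 0, 0.4], [0.8, 0, 0, 0, 0, 0, 0.4], [0.4, 0, 0, 0, 0, 0, 0.4], [0.4, 0, 0, 0, 0, 0, 0.4], [0.4, 0, 0, 0, 0, 0, 0.4], [0.4, 0, 0, 0, 0, 0, 0.4]]])

```text
t: 3.5
ee_pos: [529.6, 58.4, 22.1]
orientation: [2.859, 1.302, 0.001]
ft_force: [-0.5, 0.1, 0.2]
width: 35.3
```

Emit:
apply_moves(series=[[[0.4, 0, 0, 0, 0, 0, 0.4], [0.4, 0, 0, 0, 0, 0, 0.4], [0.4, 0, 0, 0, 0, 0, 0.4], [0.4, 0, 0, 0, 0, 0, 0.4], [0.4, 0, 0, 0, 0, 0, 0.4], [0.4, 0, 0, 0, 0, 0, 0.4], [0.4, 0, 0, 0, 0, 0, 0.4], [0.4, 0, 0, 0, 0, 0, 0.4], [0, 0, 0, 0, 0, 0, 0.4]]])

```text
t: 4.4
ee_pos: [550.8, 82.7, 21.7]
orientation: [2.859, 1.303, 0.001]
ft_force: [-0.1, -0.3, 0.2]
width: 35.3
```

```bash
python3 -c "
from h import *
go([553.9,86.5,21])
a=snap('top');b=snap('scene')
c=lambda d,x0,y0,x1,y1:cv2.resize(d['img'][y0:y1,x0:x1],(400,400),interpolation=cv2.INTER_CUBIC)
cv2.imwrite('pics/p1.png',np.hstack([c(a,240,140,340,240),c(b,190,140,310,260)]))
"
```

```text
t 4.4 pos [550.8  82.7  21.7] w 35.3 F [-0.15 -0.26  0.21] head 49.0 z [ 0.001  0.    -1.   ]
shift tool cm [ 0.49 -0.02  0.07]
```

View pics/p1.png

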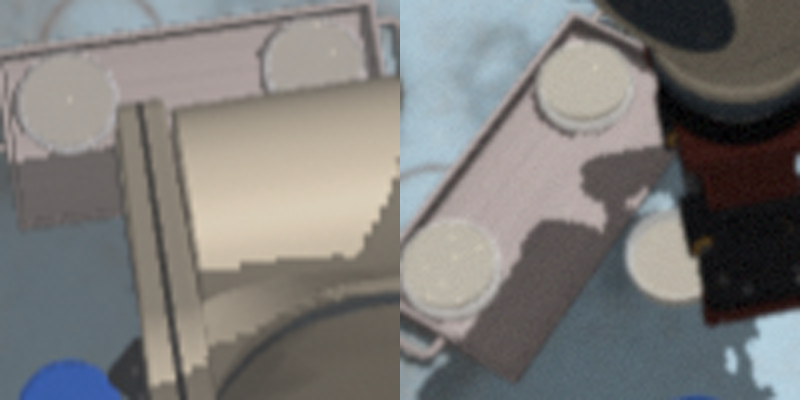

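Scene view: the plate lies at crop (670,260), just short of the lip and still in the cradle. I'll push 4 mm more, back off, and turn to face the lip squarely.

Emit:
apply_moves(series=[[[0.4, 0, 0, 0, 0, 0, 0.4], [0, 0, 0, 0, 0, 0, 0.4], [-1, 0, 0, 0, 0, 0, 0.4], [-2, 0, 0, 0, 0, 0, 0.4], [0, 0, 0, 0, 0, 8.5, 0.23], [0, 0, 0, 0, 0, 8.5, 0.23], [0, 0, 0, 0, 0, 8.5, 0.23], [0, 0, 0, 0, 0, 8.5, 0.23], [0, 0, 0, 0, 0, 8.5, 0.23], [0, 0, 0, 0, 0, 0, 0.23]]])

```text
t: 5.5
ee_pos: [532.6, 62.2, 21.7]
orientation: [3.137, 0.175, -0.001]
ft_force: [-0.5, 0.1, 0.5]
width: 20.4
```

```bash
python3 -c "
from h import *
go([520,104,21])
b=snap('scene')
cv2.imwrite('pics/p2.png',cv2.resize(b['img'][140:260,190:320],(650,600),interpolation=cv2.INTER_CUBIC))
"
```

```text
t 5.5 pos [532.6  62.2  21.7] w 20.4 F [-0.55  0.05  0.46] head 6.38 z [-0.001 -0.    -1.   ]
shift tool cm [-0.79 -4.3   0.07]
```

View pics/p2.png

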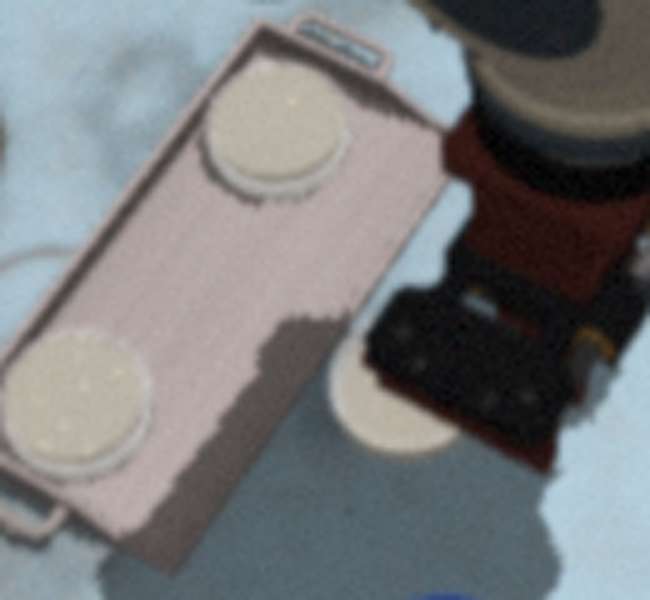

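The plate's near half is hidden; its visible edges in the crop are left ≈330 and bottom ≈455, close to the lip. I'll compare these with the predicted disc.

```bash
python3 -c "
from h import *
b=snap('scene');t=np.linspace(0,6.28,90)
for c in [(574.7,110.2),(577,110.5),(572,110)]:
  p=np.vstack([proj(b,np.c_[c[0]+28.5*np.cos(t),c[1]+28.5*np.sin(t),0*t+z]) for z in(4,14)])
  p=(p-[190,140])*5; print(c,'left',p[:,0].min(),'bottom',p[:,1].max())
"
```

```text
(574.7, 110.2) left 324.20667473027675 bottom 456.82126826213505
(577, 110.5) left 318.7902501600239 bottom 453.95869994089367
(572, 110) left 330.3134000004286 bottom 460.48918033260134
```

Emit:
apply_moves(series=[[[-0.9, -1.4, 0, 0, 0, 0, 0.23], [0, -1.5, 0, 0, 0, 0, 0.23], [0, -1.5, 0, 0, 0, 0, 0.23], [0, 0, 0.5, 0, 0, 0, 0.23], [0.8, 0, 0, 0, 0, 0, 0.23], [0.6, 0, 0, 0, 0, 0, 0.23], [0.2, 0, 0, 0, 0, 0, 0.23], [0.2, 0, 0, 0, 0, 0, 0.23], [0.2, 0, 0, 0, 0, 0, 0.23], [0, 0, 0, 0, 0, 0, 0.23]]])

```text
t: 6.6
ee_pos: [539.5, 107.4, 16.7]
orientation: [-3.137, -0.177, -0.0]
ft_force: [0.1, -0.2, -0.6]
width: 20.3
```

Emit:
apply_moves(series=[[[0.1, 0, 0, 0, 0, 0, 0.23], [0.1, 0, 0, 0, 0, 0, 0.23], [0, 0, 0, 0, 0, 0, 0.23]]])

```text
t: 6.9
ee_pos: [541.3, 107.8, 16.7]
orientation: [3.137, 0.178, 0.0]
ft_force: [0.3, -0.7, 1.1]
width: 20.2
```

Emit:
apply_moves(series=[[[0.1, 0, 0, 0, 0, 0, 0.23], [0, 0, 0, 0, 0, 0, 0.23]]])

```text
t: 7.1
ee_pos: [542.3, 108.0, 16.7]
orientation: [-3.137, -0.177, -0.0]
ft_force: [-0.4, -0.2, 0.8]
width: 20.2
```

Emit:
apply_moves(series=[[[0.1, 0, 0, 0, 0, 0, 0.23], [0, 0, 0, 0, 0, 0, 0.23]]])

```text
t: 7.3
ee_pos: [542.8, 108.0, 16.6]
orientation: [3.136, 0.178, -0.001]
ft_force: [-1.4, -0.3, 1.2]
width: 20.6
```

Emit:
apply_moves(series=[[[0.05, 0, 0, 0, 0, 0, 0.23], [0.05, 0, 0, 0, 0, 0, 0.23], [0, 0, 0, 0, 0, 0, 0.23]]])

```text
t: 7.6
ee_pos: [543.2, 108.0, 16.5]
orientation: [3.136, 0.177, -0.003]
ft_force: [-6.4, -1.2, 2.9]
width: 20.1
```

Firm contact now, about 5 N per mm of press, with the plate against the lip. Next I'll drag its near side up 10 mm.

Emit:
apply_moves(series=[[[0, 0, -0.25, 0, 0, 0, 0.23], [0, 0, -0.25, 0, 0, 0, 0.23], [0, 0, -0.25, 0, 0, 0, 0.23], [0, 0, -0.25, 0, 0, 0, 0.23]]])

```text
t: 8.0
ee_pos: [544.2, 108.2, 26.9]
orientation: [-3.137, -0.178, -0.0]
ft_force: [-3.4, -1.1, 1.1]
width: 20.3
```

```bash
python3 -c "
from h import *
go([0,0,0])
b=snap('scene')
cv2.imwrite('pics/p3.png',cv2.resize(b['img'][140:260,190:320],(650,600),interpolation=cv2.INTER_CUBIC))
"
```

```text
t 8.0 pos [544.2 108.2  26.9] w 20.3 F [-3.39 -1.11  1.09] head 6.48 z [ 0.  0. -1.]
shift tool cm [-55.29   4.61   2.69]
```

View pics/p3.png

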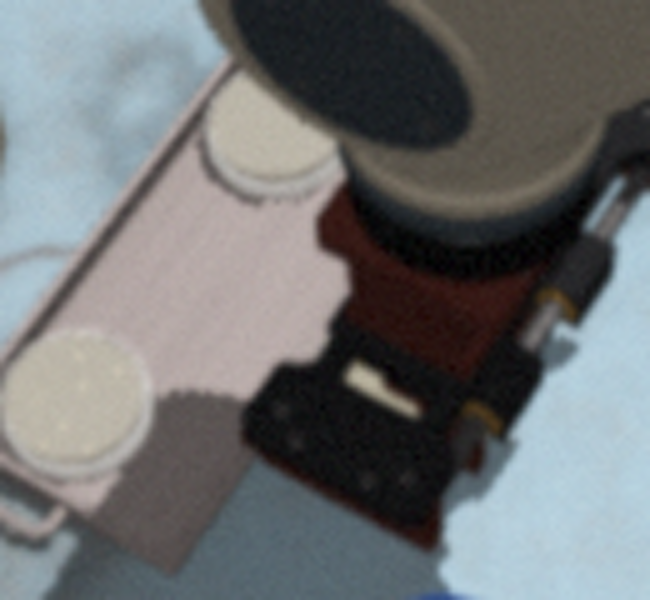

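The gripper hides the plate and only a strip of it shows in the gap at (375,390), so force must tell. If the plate had slipped, the force would vanish once the tips pass 14 mm.

Emit:
apply_moves(series=[[[0.05, 0, -0.3, 0, 0, 0, 0.23], [0.1, 0, -0.3, 0, 0, 0, 0.23]]])

```text
t: 8.25
ee_pos: [545.6, 108.4, 32.9]
orientation: [3.137, 0.178, -0.0]
ft_force: [-3.4, -1.8, 1.4]
width: 20.3
```

```bash
python3 -c "
from h import *
for i in range(3): go([0,0,0]); b=snap('scene')
m=b['img'][205:232,225:290]; cv2.imwrite('pics/x.png',m)
"
```

```text
t 8.25 pos [545.6 108.4  32.9] w 20.3 F [-3.36 -1.82  1.43] head 6.48 z [-0. -0. -1.]
shift tool cm [-55.43   4.61   3.3 ]
t 8.3 pos [545.9 108.4  33.3] w 20.1 F [-5.15 -0.73  2.1 ] head 6.48 z [ 0.  0. -1.]
shift tool cm [-55.46   4.61   3.33]
t 8.35 pos [545.8 108.4  33.1] w 19.9 F [-4.28 -0.74  0.43] head 6.48 z [ 0.  0. -1.]
shift tool cm [-55.45   4.61   3.31]
```

Still about 4 N at 19 mm tip height, so the plate is tipping. I'll follow the arc.

Emit:
apply_moves(series=[[[0.1, 0, -0.4, 0, 0, 0, 0.23], [0.12, 0, -0.38, 0, 0, 0, 0.23], [0.18, 0, -0.45, 0, 0, 0, 0.23], [0.22, 0, -0.43, 0, 0, 0, 0.23]]])

```text
t: 8.8
ee_pos: [552.7, 109.2, 50.0]
orientation: [-3.136, -0.178, -0.002]
ft_force: [-2.1, -1.0, 0.6]
width: 20.1
```

Emit:
apply_moves(series=[[[0.25, 0, -0.42, 0, 0, 0, 0.23], [0.3, 0, -0.38, 0, 0, 0, 0.23]]])

```text
t: 9.0
ee_pos: [558.4, 109.9, 58.0]
orientation: [-3.136, -0.178, -0.003]
ft_force: [-0.6, -0.7, 0.3]
width: 20.4
```

```bash
python3 -c "
from h import *
for i in range(2): go([0,0,0]); b=snap('scene')
cv2.imwrite('pics/p4.png',cv2.resize(b['img'][140:260,190:320],(650,600),interpolation=cv2.INTER_CUBIC))
"
```

```text
t 9.0 pos [558.4 109.9  58. ] w 20.4 F [-0.59 -0.65  0.26] head 6.48 z [ 0.002  0.    -1.   ]
shift tool cm [-56.73   4.61   5.69]
t 9.05 pos [559.2 110.   58.6] w 20.1 F [-0.36  0.03  1.73] head 6.48 z [ 0.003  0.001 -1.   ]
shift tool cm [-56.82   4.62   5.68]
```

View pics/p4.png

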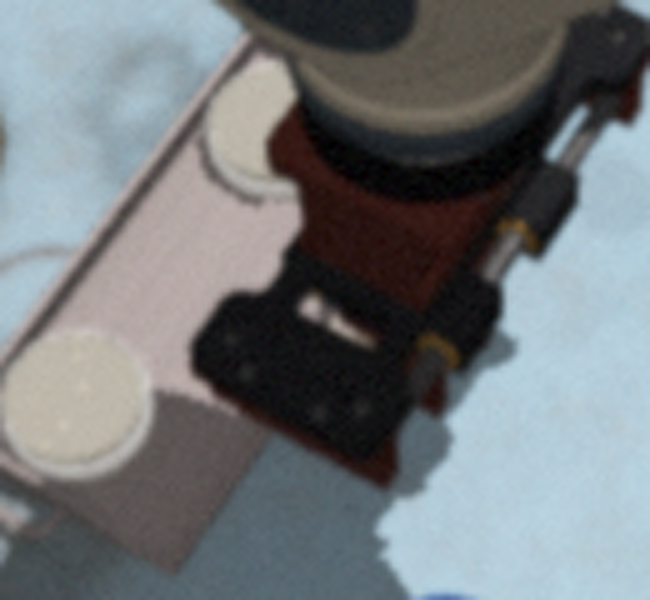

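Force has dropped to about 0, so contact may be light or lost. The scene view is blocked, with a pale patch in the gap at (335,320). I'll check the top view.

```bash
python3 -c "
from h import *
a=snap('top');b=snap('scene')
c=lambda d,x0,y0,x1,y1:cv2.resize(d['img'][y0:y1,x0:x1],(400,400),interpolation=cv2.INTER_CUBIC)
cv2.imwrite('pics/p5.png',np.hstack([c(a,240,140,340,240),c(b,235,185,285,235)]))
for z in(4,40,60): print(z,ray(b,(254,201),z).round(0),ray(b,(262,207),z).round(0))
"
```

```text
4 [621. 102.   4.] [601. 103.   4.]
40 [607. 116.  40.] [588. 117.  40.]
60 [599. 124.  60.] [580. 125.  60.]
```

View pics/p5.png

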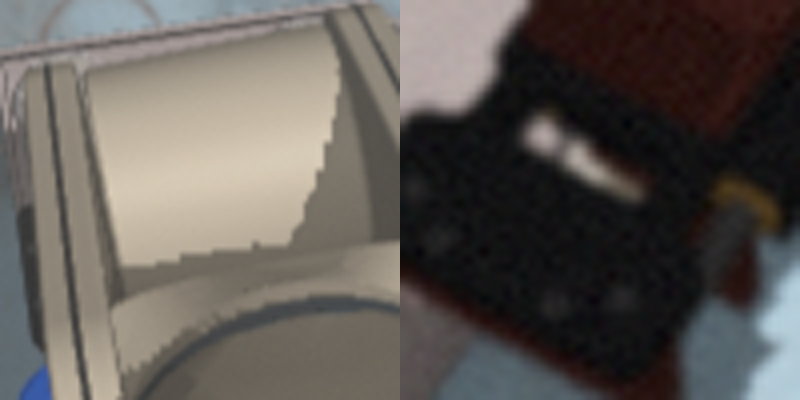

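Right crop: tray, dark line at (565,150), pale plate below it. For a flat plate the boundary would be near (589,156), so the plate is tilted about 45°. I'll push forward more than up, to bring the contact higher on the fingers, and watch the force.

Emit:
apply_moves(series=[[[0.2, 0, -0.05, 0, 0, 0, 0.23], [0.2, 0, -0.1, 0, 0, 0, 0.23]]])

```text
t: 9.4
ee_pos: [560.5, 110.0, 58.5]
orientation: [3.136, 0.178, -0.003]
ft_force: [-3.1, -0.9, 3.6]
width: 20.2
```

```bash
cat > q.py <<'E'
from h import *
F=[]
for i in range(3):
    o=ctrl.get_obs(); F.append(o['ft_force']); b=snap('scene')
go([0,0,0]); print(np.mean(F,0).round(2)); cv2.imwrite('pics/x.png',b['img'])
g=b['img'][185:235,235:285]; 
E
python3 q.py
```

```text
t 9.55 pos [560.8 110.1  58.7] w 20.2 F [-3.81 -0.91  4.05] head 6.48 z [-0.001 -0.    -1.   ]
shift tool cm [-56.96   4.6    5.93]
[-3.31 -0.95  3.59]
```

Force is now (-3.3, +3.6), along the plate's plane toward the lip. So the tip edge sits on the near wall, and I'll keep turning it by friction along the circle about the lip, keeping that press.

Emit:
apply_moves(series=[[[0.15, 0, -0.12, 0, 0, 0, 0.23], [0.16, 0, -0.12, 0, 0, 0, 0.23], [0.16, 0, -0.12, 0, 0, 0, 0.23], [0.16, 0, -0.12, 0, 0, 0, 0.23]]])

```text
t: 9.95
ee_pos: [567.6, 110.8, 63.9]
orientation: [3.137, 0.178, -0.0]
ft_force: [-4.8, -1.1, 4.8]
width: 20.2
```

```bash
python3 q.py
```

```text
t 10.1 pos [567.9 110.9  64.1] w 20.0 F [-4.19 -1.2   5.88] head 6.48 z [ 0.001  0.    -1.   ]
shift tool cm [-57.68   4.61   6.37]
[-4.5  -0.92  5.62]
```

Emit:
apply_moves(series=[[[0.18, 0, -0.11, 0, 0, 0, 0.23], [0.18, 0, -0.11, 0, 0, 0, 0.23], [0.18, 0, -0.1, 0, 0, 0, 0.23], [0.18, 0, -0.1, 0, 0, 0, 0.23]]])

```text
t: 10.5
ee_pos: [575.3, 111.7, 68.4]
orientation: [-3.137, -0.178, -0.002]
ft_force: [-2.7, -1.2, 5.8]
width: 20.1
```

```bash
python3 q.py
```

```text
t 10.65 pos [575.7 111.7  68.6] w 20.3 F [-3.6  -1.7   7.25] head 6.48 z [ 0.002  0.    -1.   ]
shift tool cm [-58.47   4.61   6.75]
[-3.36 -1.54  6.81]
```

Emit:
apply_moves(series=[[[0.2, 0, -0.08, 0, 0, 0, 0.23], [0.2, 0, -0.08, 0, 0, 0, 0.23], [0.2, 0, -0.07, 0, 0, 0, 0.23], [0.2, 0, -0.06, 0, 0, 0, 0.23]]])

```text
t: 11.05
ee_pos: [583.9, 112.7, 71.7]
orientation: [-3.136, -0.178, -0.004]
ft_force: [-3.4, -0.3, 8.6]
width: 20.1
```

```bash
python3 q.py
```

```text
t 11.2 pos [584.3 112.7  71.8] w 20.2 F [-2.75 -0.83  8.29] head 6.48 z [ 0.003  0.    -1.   ]
shift tool cm [-59.35   4.61   6.99]
[-2.78 -0.4   8.85]
```

Emit:
apply_moves(series=[[[0.21, 0, -0.07, 0, 0, 0, 0.23], [0.21, 0, -0.06, 0, 0, 0, 0.23], [0.21, 0, -0.04, 0, 0, 0, 0.23], [0.21, 0, -0.03, 0, 0, 0, 0.23]]])

```text
t: 11.6
ee_pos: [593.0, 113.7, 73.9]
orientation: [-3.136, -0.178, -0.006]
ft_force: [-0.8, -0.3, 7.8]
width: 20.3
```

```bash
python3 q.py
```

```text
t 11.75 pos [593.3 113.8  74. ] w 20.7 F [-0.59 -1.14  8.03] head 6.48 z [ 0.005  0.001 -1.   ]
shift tool cm [-60.27   4.61   7.12]
[-0.99 -0.59  7.75]
```

Emit:
apply_moves(series=[[[0.22, 0, -0.03, 0, 0, 0, 0.23], [0.22, 0, -0.02, 0, 0, 0, 0.23], [0.22, 0, -0.01, 0, 0, 0, 0.23], [0.22, 0, 0, 0, 0, 0, 0.23]]])

```text
t: 12.15
ee_pos: [602.4, 114.8, 74.8]
orientation: [-3.136, -0.178, -0.009]
ft_force: [-0.3, -0.6, 7.1]
width: 20.3
```

```bash
python3 q.py
```

```text
t 12.3 pos [602.6 114.8  74.8] w 20.2 F [ 0.74 -1.14  7.47] head 6.49 z [ 0.006  0.001 -1.   ]
shift tool cm [-61.21   4.6    7.12]
[ 0.74 -0.44  7.4 ]
```

Emit:
apply_moves(series=[[[0.22, 0, 0, 0, 0, 0, 0.23], [0.22, 0, 0.01, 0, 0, 0, 0.23], [0.22, 0, 0.02, 0, 0, 0, 0.23], [0.22, 0, 0.03, 0, 0, 0, 0.23]]])

```text
t: 12.7
ee_pos: [611.3, 115.8, 74.1]
orientation: [-3.136, -0.178, -0.009]
ft_force: [1.3, -0.4, 5.8]
width: 20.4
```

```bash
python3 q.py
```

```text
t 12.85 pos [611.4 115.8  74. ] w 20.3 F [ 2.26 -0.74  6.09] head 6.48 z [ 0.006  0.001 -1.   ]
shift tool cm [-62.1    4.61   7.02]
[ 1.54 -0.36  5.2 ]
```

Emit:
apply_moves(series=[[[0.22, 0, 0.03, 0, 0, 0, 0.23], [0.22, 0, 0.04, 0, 0, 0, 0.23], [0.22, 0, 0.05, 0, 0, 0, 0.23], [0.22, 0, 0.06, 0, 0, 0, 0.23]]])

```text
t: 13.25
ee_pos: [619.5, 116.8, 71.9]
orientation: [-3.136, -0.178, -0.007]
ft_force: [1.7, -0.5, 5.0]
width: 20.5
```

```bash
python3 q.py
```

```text
t 13.4 pos [619.3 116.7  71.8] w 20.1 F [ 1.81 -0.05  6.49] head 6.48 z [ 0.004  0.001 -1.   ]
shift tool cm [-62.88   4.61   6.91]
[ 2.4  -0.5   5.55]
```

The plate is about 23° past upright. Releasing upward with a little forward motion.

Emit:
apply_moves(series=[[[0.3, 0, 0, 0, 0, 0, 0.23], [0.3, 0, -0.4, 0, 0, 0, 0.23], [0, 0, -1, 0, 0, 0, 0.23], [-3, 0, -2, 0, 0, 0, 0.23], [-4, 0, -1, 0, 0, 0, 0.23], [-4, 0, 0, 0, 0, 0, 0.23], [-4, 0, 0, 0, 0, 0, 0.23], [-1, 0, 0, 0, 0, 0, 0.23]]])

```text
t: 14.2
ee_pos: [459.1, 98.4, 114.8]
orientation: [3.136, 0.178, -0.007]
ft_force: [0.5, 0.8, 0.6]
width: 20.3
```

```bash
python3 -c "
from h import *
go([0,0,0])
a=snap('top');b=snap('scene')
c=lambda d,x0,y0,x1,y1:cv2.resize(d['img'][y0:y1,x0:x1],(400,400),interpolation=cv2.INTER_CUBIC)
cv2.imwrite('pics/p6.png',np.hstack([c(a,240,130,340,230),c(b,190,140,310,260)]))
"
```

```text
t 14.2 pos [459.1  98.4 114.8] w 20.3 F [0.51 0.75 0.61] head 6.49 z [-0.005 -0.001 -1.   ]
shift tool cm [-46.67   4.58  11.7 ]
```

View pics/p6.png

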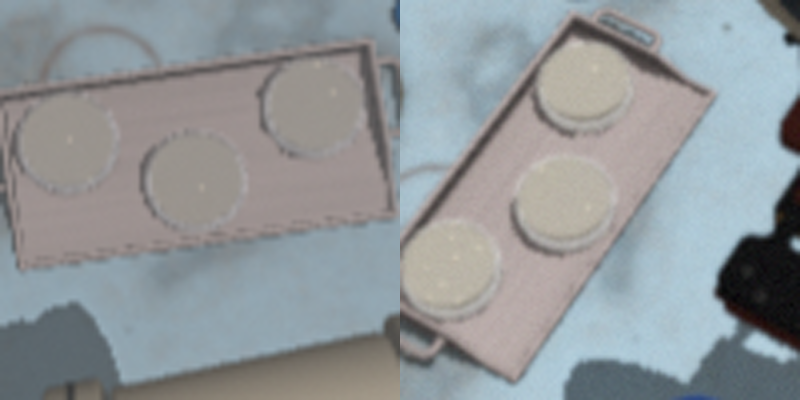

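The plate lies upside down and flat in the tray: top crop (195,180), with the others at (67,142) and (313,105), not disturbed.

```bash
python3 -c "
from h import *
a=snap('top');b=snap('scene')
ct=lambda u,v:((u+.5)/4-.5+240,(v+.5)/4-.5+130)
cs=lambda u,v:((u-400+.5)/3.333-.5+190,(v+.5)/3.333-.5+140)
ex=np.array([.9936,.1132]);ey=np.array([-.1132,.9936]);L=np.array([607.2,114.7])
for n,p,q in [('P',(195,180),(566,200)),('L',(67,142),(452,266)),('R',(313,105),(584,84))]:
  for w in (ray(a,ct(*p),18)[:2],ray(b,cs(*q),18)[:2]): print(n,w.round(1),'tray',((w-L)@ex-50.5).round(1),((w-L)@ey).round(1))
go([0,0,0])
"
```

```text
P [640.1 120.9] tray -17.1 2.4
P [638.6 121.4] tray -18.6 3.1
L [663.4 191. ] tray 14.0 69.4
L [662.2 190.6] tray 12.7 69.1
R [680.8  54.7] tray 15.8 -67.9
R [679.3  56.3] tray 14.5 -66.2
t 14.4 pos [466.   99.4 115.5] w 20.3 F [ 0.72 -0.13  0.47] head 6.48 z [ 0.002  0.    -1.   ]
shift tool cm [-47.45   4.62  11.44]
```

Emit:
apply_moves(series=[[[3, -0.1, 0, 0, 0, 0, 0.23], [3, 0, 0, 0, 0, 0, 0.23], [3, 0, 0, 0, 0, 0, 0.23], [3, 0, 0, 0, 0, 0, 0.23], [0, 0, 3, 0, 0, 0, 0.23], [0, 0, 3, 0, 0, 0, 0.23], [0, 0, 2.5, 0, 0, 0, 0.23], [0, 0, 0.5, 0, 0, 0, 0.23], [0, 0, 0, 0, 0, 0, 0.23]]])

```text
t: 15.3
ee_pos: [583.9, 113.7, 24.0]
orientation: [3.136, 0.177, -0.002]
ft_force: [0.1, -0.4, -0.2]
width: 20.2
```

```bash
python3 -c "
from h import *
go([584.8,114.9,25])"
```

```text
t 15.3 pos [583.9 113.7  24. ] w 20.2 F [ 0.08 -0.37 -0.22] head 6.47 z [-0.001 -0.    -1.   ]
shift tool cm [ 0.1  -0.11 -0.1 ]
```

Raise 1 mm, then push back: 52 mm slowly, then feel for the wall.

Emit:
apply_moves(series=[[[0.5, 0, -0.15, 0, 0, 0, 0.23], [0.7, 0, 0, 0, 0, 0, 0.23], [0.4, 0, 0, 0, 0, 0, 0.23], [0.4, 0, 0, 0, 0, 0, 0.23], [0.4, 0, 0, 0, 0, 0, 0.23], [0.4, 0, 0, 0, 0, 0, 0.23], [0.4, 0, 0, 0, 0, 0, 0.23], [0.4, 0, 0, 0, 0, 0, 0.23]]])

```text
t: 16.1
ee_pos: [619.2, 117.7, 26.3]
orientation: [3.137, 0.178, -0.0]
ft_force: [-1.5, -0.1, 1.4]
width: 20.0
```

Emit:
apply_moves(series=[[[0.4, 0, 0, 0, 0, 0, 0.23], [0.4, 0, 0, 0, 0, 0, 0.23], [0.4, 0, 0, 0, 0, 0, 0.23], [0.3, 0, 0, 0, 0, 0, 0.23], [0.2, 0, 0, 0, 0, 0, 0.23], [0, 0, 0, 0, 0, 0, 0.23]]])

```text
t: 16.7
ee_pos: [636.3, 119.7, 26.4]
orientation: [-3.137, -0.177, -0.001]
ft_force: [-0.4, -0.5, -0.3]
width: 20.1
```

Emit:
apply_moves(series=[[[0.1, 0, 0, 0, 0, 0, 0.23], [0.1, 0, 0, 0, 0, 0, 0.23], [0, 0, 0, 0, 0, 0, 0.23]]])

```text
t: 17.0
ee_pos: [638.0, 119.9, 26.4]
orientation: [-3.137, -0.178, -0.0]
ft_force: [0.7, -0.0, 0.3]
width: 20.0
```

Emit:
apply_moves(series=[[[0.05, 0, 0, 0, 0, 0, 0.23], [0.05, 0, 0, 0, 0, 0, 0.23], [0, 0, 0, 0, 0, 0, 0.23]]])

```text
t: 17.3
ee_pos: [639.0, 120.0, 26.4]
orientation: [-3.137, -0.178, -0.0]
ft_force: [-0.0, -0.3, 0.6]
width: 20.2
```

Emit:
apply_moves(series=[[[0.05, 0, 0, 0, 0, 0, 0.23], [0.05, 0, 0, 0, 0, 0, 0.23], [0, 0, 0, 0, 0, 0, 0.23]]])

```text
t: 17.6
ee_pos: [639.7, 120.1, 26.3]
orientation: [3.137, 0.178, -0.001]
ft_force: [-1.2, -0.5, 0.7]
width: 20.0
```

Emit:
apply_moves(series=[[[0.05, 0, 0, 0, 0, 0, 0.23], [0.05, 0, 0, 0, 0, 0, 0.23], [0, 0, 0, 0, 0, 0, 0.23]]])

```text
t: 17.9
ee_pos: [640.1, 120.1, 26.2]
orientation: [3.136, 0.177, -0.003]
ft_force: [-4.4, -0.2, 1.9]
width: 20.3
```

Wall felt (4 N). Retreating and checking.

Emit:
apply_moves(series=[[[-0.3, 0, 0, 0, 0, 0, 0.23], [-1, 0, 0, 0, 0, 0, 0.23], [-1.5, 0, -1, 0, 0, 0, 0.23], [-2, 0, -3, 0, 0, 0, 0.23], [-3, 0, -3, 0, 0, 0, 0.23], [-4, 0, -2, 0, 0, 0, 0.23], [-4, 0, 0, 0, 0, 0, 0.23], [-3, 0, 0, 0, 0, 0, 0.23], [0, 0, 0, 0, 0, 0, 0.23]]])

```text
t: 18.8
ee_pos: [449.4, 98.3, 116.3]
orientation: [3.136, 0.178, -0.005]
ft_force: [0.0, -0.1, -1.0]
width: 20.3
```

```bash
python3 -c "
from h import *
go([0,0,0])
a=snap('top');b=snap('scene')
c=lambda d,x0,y0,x1,y1:cv2.resize(d['img'][y0:y1,x0:x1],(400,400),interpolation=cv2.INTER_CUBIC)
cv2.imwrite('pics/p7.png',np.hstack([c(a,240,130,340,230),c(b,190,140,310,260)]))
"
```

```text
t 18.8 pos [449.4  98.3 116.3] w 20.3 F [ 0.04 -0.07 -0.96] head 6.5 z [-0.003 -0.001 -1.   ]
shift tool cm [-45.73   4.68  11.78]
```

View pics/p7.png

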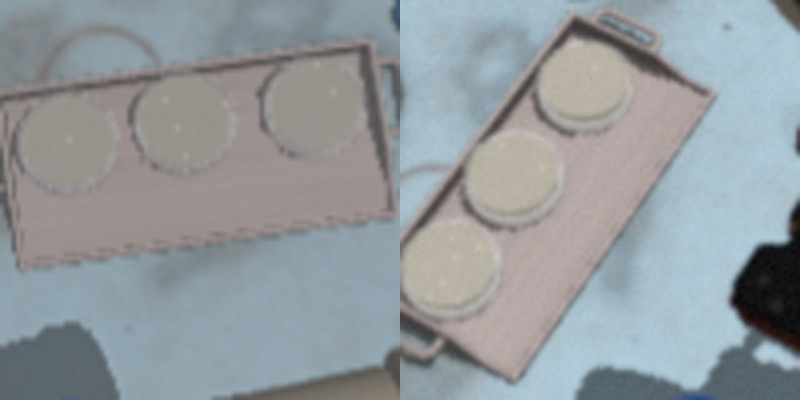

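The final view shows the plate flat and upside down at the rear wall (top crop (183,122)), midway between its neighbours (67,142) and (313,105) to within about 4 mm. Neither neighbour has moved and the fingers are clear.

```bash
python3 -c "
from h import *
print(ctrl.close_job())"
```

```text
the job is handed in; nothing more can be done
None
```

The plate is upside down and flat against the tray's rear wall, between the other two plates, and I've handed the job in at about 19 s of robot time. Handing in gives no verdict, so what follows is from my own checks.

- **Slide:** I pushed the plate with the two fingertips spread as a cradle until it met the middle of the lip. The forward force rose to about 6 N there.
- **Tip-over:** I dragged its near edge up and around the lip, pressing lightly; readings peaked around 9 N. It fell into the tray from about 23° past upright. I could not see it during this step because the gripper blocked both cameras, so I went by the force direction and geometry.
- **Slip:** Around 45° the contact nearly slipped. The fingertips ended up resting on the plate's near wall instead of under its edge, but steady pressing carried it over.
- **Push back:** I pushed it to the rear wall until I felt about 4 N of resistance, then took the fingers well away.

**Last check:** in both camera views the plate lies flat by the wall, about 2–4 mm off the middle towards +y, against the 14 mm allowed. The two views disagree by about 2 mm. The other two plates are at the same pixel positions as before the final push. I judged this last check by eye from the pictures and did not re-measure it.

I viewed 11 pictures, one over the budget of 10.

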